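Close the bean jar with its red screw cap by feel

ROBOT

A 6-joint arm with a two-finger parallel gripper is mounted at the origin on a cart in front of the work surface, level with it; the furniture and walls round the work are solid. World frame = base frame: x ahead of the robot, y to its left, z up, the work surface at z = 0. Lengths are in m, angles in degrees, forces in N, time in s.
With the tool pointing down it reaches from about 0.375 to 0.9 m from the base axis. Payload 3.1 kg.
Tool frame: the origin (TCP) lies at the very end of the fingers, on their centre line; the grasp point (between the pads) lies 19 mm behind it; z points along the fingers, y is the direction in which the jaws open and shut (so a half turn about z gives the same grasp; the last joint's range is limited). The gripper opens to 87 mm and grips with 3 to 60 N. Pads are 19 mm wide; open, the fingers measure 117 mm over their backs; the gripper's body (75 mm by 190 mm) begins 51 mm behind the grasp point.
Start: joints at [-86.603, 30.224, 82.088, -0, 67.689, -10.227], TCP at [0.147, -0.607, 0.223] pointing down, gripper open.
Joint ranges: [-176.69, 176.69], [-43.24, 126.21], [12.49, 139.97], [-82, 262], [0, 151.66], [-163.58, 163.58]. Speed limits (degrees/s): [159.86, 159.86, 180, 180, 180, 180].

INTERFACE

Orientations are given as a 3x3 rotation matrix whose columns are the frame's x, y, z axes.
In Python, from rig import readout, capture, camera_model, bot, spot_in, regions_of gives the robot as it stands.
- The arm moves only by the tool send_rows, never from a script. Its argument "moves" is a list that holds one entry, the list of rows, each a list of 7 numbers: the turn, a rotation vector about the tool's x, y, z in degrees, then the shift along the tool's x, y, z in cm, then the opening, from -1 (shut) to 1 (fully open). A call has exactly 5 rows; each row shifts and turns the commanded pose from where the row before left it, along the tool's axes as they then stand; what a row does not reach is not made up. A row lasts 1/10 s, in which the tool goes at most 50 mm and 8.59 degrees, less where a joint would pass 70% of its speed; a pose out of reach is approached as far as the arm can. A call with a gripper value outside its range is refused whole. The fingers move at their own pace and stop on an object; the grip force is fixed at half the most. Time passes only in rows, so rows that do not move let the fingers close, or fill a call up. It gives the time, the measured TCP pose, the force and the opening at its end, in the units of the state.
- readout.read_state(): the state, without advancing time (a new reading comes with each control period).
- capture(name): name is "scene" or "top" or "wrist"; returns the picture (384x512x3 uint8, blue, green, red); there is no depth.
- camera_model(name): a dict with "camera_matrix" (3x3 intrinsics, pixels), "pose" (4x4, takes a point from camera to world coordinates). Camera axes: x right, y up, looking along -z (the intrinsics and any distortion apply to the point x, -y, -z); pixel columns grow to the right and rows downward; lengths in m; the calibration is good to about 2 mm. A picture is of the moment at which its call begins: read the wrist's pose just before it. camera_model takes no time and is no camera call; for the wrist camera it gives the pose at the moment of the call.
- bot.hand_in(): hands the job in, once; it reports no verdict.
Trained networks look in the newest picture that a camera, given by its name, has taken for a name from the list of things; names that differ only in an ending like _2 or _b are one class to them, and where a whole thing is asked for, a point or a joint stands for the part that bears it (a point fixed in the world has none). Each returns a list of dicts, best first, with "p" (0 to 1); they miss things now and then, are a little off and sometimes report something else, mostly with a low value. They report only what shows in the picture. A call takes as long as a camera call.
- spot_in(camera, thing): "location" ([x, y, z] in m, in world coordinates, good to about 4 mm: the middle of the surface that is visible of it).
- regions_of(camera, thing): "mask" (384x512 bool, what is visible of it).
The state is a dict: "time_s": time; "joint_positions": joint angles; "qvel": joint speeds; "tau": joint torques, N m; "position": TCP position; "tcp_rot": TCP orientation; "force": force on the tool from outside, world axes, zero at the start; "moment": the same for the moment, N m; "opening": opening from 0.0 (shut) to 1.0 (fully open).
Only numpy, scipy, OpenCV 4.12 (cv2) and the standard library are available. Lean on these libraries where they do the work, as an engineer would, in place of code of your own. Each camera call takes 0.05 s, during which the arm holds its last target. There are 200 camera calls.

TASK

Close the open jar in the holder with the red cap, which stands on edge in the cap rack: screw it on clockwise by feel until it comes up against its stop, level and fully home, and let go. Where the jar's threads begin cannot be told beforehand. Be gentle with the glass, do not force the cap, and leave the other caps in the rack.

Things in the scene. Friction and masses are not known exactly. Their poses are not given: they have to be found in the camera images.
- cap_red: Red plastic screw cap: a round cup 61 mm across and 24 mm high over all, 35 to 75 g, ribbed skirt, closed top. Origin on its axis at mid-height; body x is the axis and points out of the closed top. It starts on edge in one of the three slots of the rack, x level, centre 36.8 mm above the worktop. It can be taken across its diameter, standing or lying flat.
- cap_open (a point): Centre of the red cap's open edge, 12 mm from its origin; axes as the cap's. Three lugs inside the skirt, 120 degrees apart, each 7 mm wide and 1 to 5 mm in from this edge, reach in to 23 mm from the axis. Inner height of the cap 21 mm.
- cap_white: White cap of the same make, standing in another slot of the rack; to be left there.
- cap_black: Black cap of the same make, standing in another slot of the rack; to be left there.
- cap_rack: Low steel rack fixed on the worktop, foot 74 mm (x) by 166 mm (y) and 6 mm high; origin under its centre. Caps stand with their axes along y, tops towards -y, at y = -46, 0 and +46 mm, over two rods (tops 14 mm high, 23 mm either side of the middle) and between wire dividers 33 mm high reaching 21 mm either side of the middle, so a finger has room beside each cap's rim.
- jar_holder: Grey plate 124 mm square, 10 mm thick, screwed to the worktop, with a rubber-lined collar (106 mm across, 44 mm high) that holds the open glass jar; twisted, the jar gives about 0.17 rad per N m and springs back. Origin under its centre, below the jar's axis. Jar 84 mm across; its shoulder starts 97 mm above the worktop.
- mouth (a point): On the jar's axis at the top of its rubber seal ring (39 mm across), 129 mm above the worktop; z up along the axis. The ring gives like a spring, 2.5 N per mm, up to 5 mm. The glass neck is 43.6 mm across with a bevelled top 5.5 mm below this point. A cap lying on the ring, not yet screwed down, has its centre 9 mm below this point.
- ribs (a point): On the jar's axis, level with the flat tops of its three thread ribs (53.6 mm across, each 80 degrees long, gaps of 40 degrees between), 117.5 mm above the worktop. The angle of the gaps is not known. Elsewhere a cap's lugs ride on the ribs (cap centre 11 mm above this point); turned either way under a light push they reach the gaps within 120 degrees and the cap drops 8 mm.
- home (a point): On the jar's axis, 116.5 mm above the worktop: where the cap's centre lies when fully home. From the gaps, clockwise seen from above, the lugs run under the sloping ribs for 75 to 100 degrees, drawing the cap 3.5 mm down against the ring, to a hard stop; it takes 0.1 to 0.3 N m, and over 1.5 N m at the stop is too hard. Anticlockwise from the gaps they soon meet the end of the next rib.

How it is judged (in metres and radians):
At the end, for the whole second after the job is handed in: The red cap is on the jar, top up, within 4 mm of its axis and 4.6 degrees of level, screwed down against the seal so that its centre is no more than 1.3 mm above and 4 mm below the fully home point, and at rest (z of cap_red in the frame of home between -0.004 and 0.0013 m and horizontal distance between cap_red and home below 0.004 m and angle between cap_red's own x axis and vertical below 0.08 rad and linear speed of cap_red below 0.01 m/s); the robot touches nothing.
It fails at once if the cap or the glass is forced: more than 90 N between the red cap and the jar in its holder (contact force between cap_red and jar_holder above 90 N).
It fails at once if the white or the black cap is shifted more than 25 mm (distance of any of cap_white, cap_black from where it was at the start of the episode above 0.025 m).
It also fails if it takes over 67 s, if anything falls off the work surface, if the arm or the gripper's body presses on something with over 40 N, if the wrist force passes 120 N, or if a joint passes its speed limit or range.

## Working session

There is one attempt and no reset: what is moved stays moved. The work goes in short steps, Python scripts to look and compute and a tool call to move; the robot and the scene stay as the last step left them, time stands still between calls to the robot, and variables do not carry over. Pictures are saved under pics/ and viewed, about 8 in all and at most 12, crops included, and the job is handed in when it is done.

Besides the shell and the picture viewer there is one more tool, called after "Call:" in YAML: its name, and indented under it one key for each argument. send_rows: Moves the arm, as the interface text tells. Its arguments: {"type":"object","properties":{"moves":{"type":"array","items":{"type":"array","items":{"type":"array","items":{"type":"number"}}}}},"required":["moves"]}

```bash
mkdir -p pics; ls; cat > h.py <<'E'
import numpy as np, cv2
from rig import readout, capture, camera_model, bot, spot_in, regions_of
def st():
    s=readout.read_state(); print('t',s['time_s'],'p',np.round(s['position'],4),'f',np.round(s['force'],1),'m',np.round(s['moment'],2),'op',round(s['opening'],3)); print(np.round(s['tcp_rot'],3), np.round(s['joint_positions'],1)); return s
def proj(cam,P):
    m=camera_model(cam);T=np.linalg.inv(m['pose']);p=T[:3,:3]@np.array(P)+T[:3,3]
    q=m['camera_matrix']@np.array([p[0],-p[1],-p[2]]);return q[:2]/q[2]
def ray(cam,uv,z):
    m=camera_model(cam);d=np.linalg.inv(m['camera_matrix'])@np.array([uv[0],uv[1],1.])
    R=m['pose'][:3,:3];o=m['pose'][:3,3];d=R@np.array([d[0],-d[1],-d[2]]);return o+d*(z-o[2])/d[2]
E
python3 - <<'E'
from h import *
st()
ims=[]
for c in ['scene','top']:
    im=capture(c);ims.append(im)
    print(c,[k for k in camera_model(c)],np.round(camera_model(c)['pose'][:3,3],3))
    for t in ['cap_red','cap_white','cap_black','cap_rack','jar_holder']:
        for r in spot_in(c,t)[:2]: print(t,round(r['p'],2),np.round(r['location'],4))
        for r in regions_of(c,t)[:1]:
            v,u=np.nonzero(r['mask']);print('   mask',round(r['p'],2),u.min(),u.max(),v.min(),v.max(),u.mean(),v.mean())
cv2.imwrite('pics/a.png',cv2.resize(np.hstack(ims),(800,300)))
E
```

```text
pics
t 0.0 p [ 0.1472 -0.6067  0.2216] f [-0.3  0.2 -0.1] m [-0.01  0.07  0.02] op 1.002
[[ 0.972  0.236 -0.   ]
 [ 0.236 -0.972  0.002]
 [ 0.    -0.002 -1.   ]] [-86.6  30.3  82.2  -0.   67.7 -10.2]
scene ['camera_matrix', 'pose'] [-0.389 -0.58   0.826]
cap_red 0.16 [ 0.4785 -0.0903  0.0453]
   mask 0.17 281 341 197 259 312.04727272727274 230.1981818181818
jar_holder 0.6 [ 0.4795 -0.0871  0.0402]
   mask 0.63 281 341 196 259 312.1840684068407 229.98604860486049
top ['camera_matrix', 'pose'] [0.44  0.108 1.163]
cap_red 0.62 [0.5456 0.3119 0.0656]
   mask 0.75 163 177 178 205 170.2183908045977 191.44252873563218
cap_white 0.58 [0.5509 0.3548 0.0603]
   mask 0.71 143 158 177 203 150.37533512064343 190.0911528150134
cap_black 0.7 [ 0.4979 -0.0603  0.0447]
cap_black 0.54 [0.5412 0.2651 0.0608]
   mask 0.76 183 197 180 206 190.20221606648198 193.2382271468144
cap_rack 0.72 [0.5427 0.2982 0.0051]
   mask 0.68 138 209 176 210 177.03371868978806 194.52697495183045
jar_holder 0.81 [ 0.5067 -0.0604  0.0419]
   mask 0.92 308 367 178 236 337.97430555555553 206.96041666666667
```

View pics/a.png

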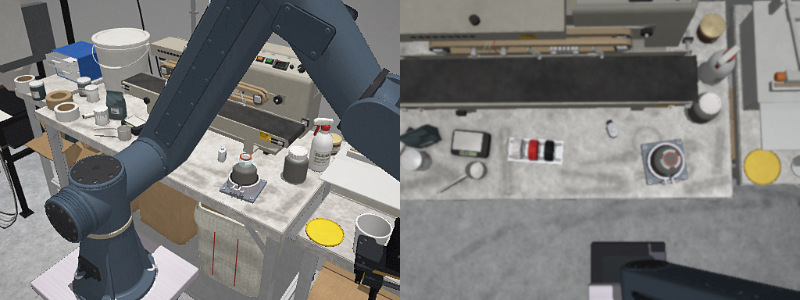

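```bash
python3 - <<'E'
from h import *
s=readout.read_state();m=camera_model('wrist');R=np.array(s['tcp_rot'])
print('cam in tool',np.round(R.T@(m['pose'][:3,3]-s['position']),4));print(np.round(R.T@m['pose'][:3,:3],3));print(m['camera_matrix'])
im=capture('top');cv2.imwrite('pics/b.png',cv2.resize(im[60:260,100:500],(800,400),interpolation=cv2.INTER_CUBIC))
for uv in [(338,207),(170,191),(300,140)]: print(uv,ray('top',uv,.1))
E
```

```text
cam in tool [ 0.0712 -0.0005 -0.1622]
[[-0.     0.966  0.259]
 [ 1.     0.    -0.001]
 [-0.001  0.259 -0.966]]
[[313.06046125   0.         256.19016833]
 [  0.         313.06046125 191.53401682]
 [  0.           0.           1.        ]]
(338, 207) [ 0.50345228 -0.0556662   0.1       ]
(170, 191) [0.54164029 0.30713509 0.1       ]
(300, 140) [0.65046501 0.023441   0.1       ]
```

View pics/b.png

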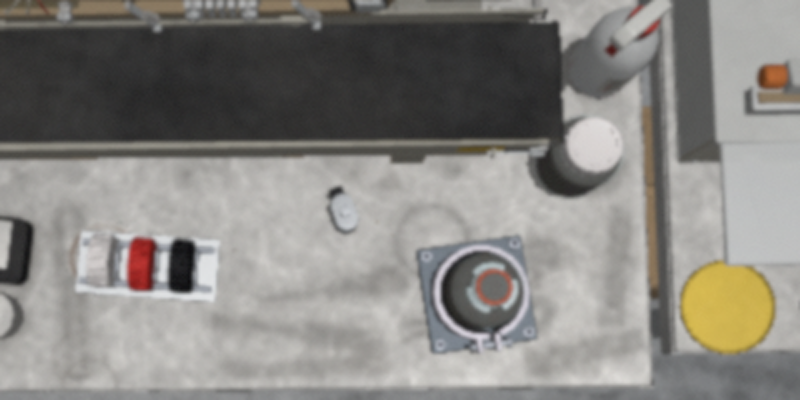

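Call:
send_rows:
  moves:
    - [[0,0,0,3.2,-3.0,-0.1,1],[0,0,0,3.2,-3.0,-0.1,1],[0,0,0,3.2,-3.0,-0.1,1],[0,0,0,3.2,-3.0,-0.1,1],[0,0,0,3.2,-3.0,-0.1,1]]

```text
time_s: 1.65
position: [0.2681, -0.4225, 0.2277]
tcp_rot: [[0.972, 0.235, 0.0], [0.235, -0.972, -0.0], [0.0, 0.0, -1.0]]
force: [0.0, 0.1, 0.4]
opening: 1.003
```

Call:
send_rows:
  moves:
    - [[0,0,0,3.2,-3.0,-0.1,1],[0,0,0,3.2,-3.0,-0.1,1],[0,0,0,3.2,-3.0,-0.1,1],[0,0,0,3.2,-3.0,-0.1,1],[0,0,0,3.2,-3.0,-0.1,1]]

```text
time_s: 2.15
position: [0.3884, -0.239, 0.2329]
tcp_rot: [[0.972, 0.235, 0.001], [0.235, -0.972, -0.001], [0.001, 0.001, -1.0]]
force: [0.7, -0.5, -0.4]
opening: 0.999
```

Call:
send_rows:
  moves:
    - [[0,0,0,3.2,-3.0,-0.1,1],[0,0,0,3.2,-3.0,-0.1,1],[0,0,0,3.2,-3.0,-0.1,1],[0,0,0,3.2,-3.0,-0.1,1],[0,0,0,3.2,-3.0,-0.1,1]]

```text
time_s: 2.65
position: [0.5086, -0.0553, 0.2379]
tcp_rot: [[0.972, 0.236, 0.001], [0.236, -0.972, -0.0], [0.001, 0.0, -1.0]]
force: [-0.8, -0.6, 0.0]
opening: 0.994
```

```bash
python3 - <<'E'
from h import *
st()
im=capture('wrist');cv2.imwrite('pics/c.png',cv2.resize(im,(768,576)))
np.save('c.npy',im)
for t in ['jar_holder','mouth','ribs']:
    for r in spot_in('wrist',t)[:2]: print(t,round(r['p'],2),np.round(r['location'],4))
print(np.round(camera_model('wrist')['pose'],4))
st()
E
```

```text
t 2.65 p [ 0.5086 -0.0553  0.2379] f [-0.8 -0.6  0. ] m [-0.05 -0.01 -0.  ] op 0.994
[[ 0.972  0.236  0.001]
 [ 0.236 -0.972 -0.   ]
 [ 0.001  0.    -1.   ]] [-18.7  20.4  97.2  -0.   62.4  57.6]
jar_holder 0.93 [ 0.5277 -0.0594  0.088 ]
mouth 0.64 [ 0.5246 -0.0631  0.0872]
ribs 0.69 [ 0.5256 -0.065   0.0877]
[[ 2.382e-01  9.379e-01  2.521e-01  5.769e-01]
 [-9.712e-01  2.298e-01  6.280e-02 -3.860e-02]
 [ 9.000e-04 -2.598e-01  9.657e-01  3.996e-01]
 [ 0.000e+00  0.000e+00  0.000e+00  1.000e+00]]
t 2.85 p [ 0.5078 -0.0562  0.2375] f [-0.2  0.7 -0.7] m [-0.02  0.03  0.03] op 1.0
[[ 0.971  0.238 -0.   ]
 [ 0.238 -0.971 -0.001]
 [-0.     0.    -1.   ]] [-18.8  20.4  97.2  -0.   62.4  57.4]
```

View pics/c.png

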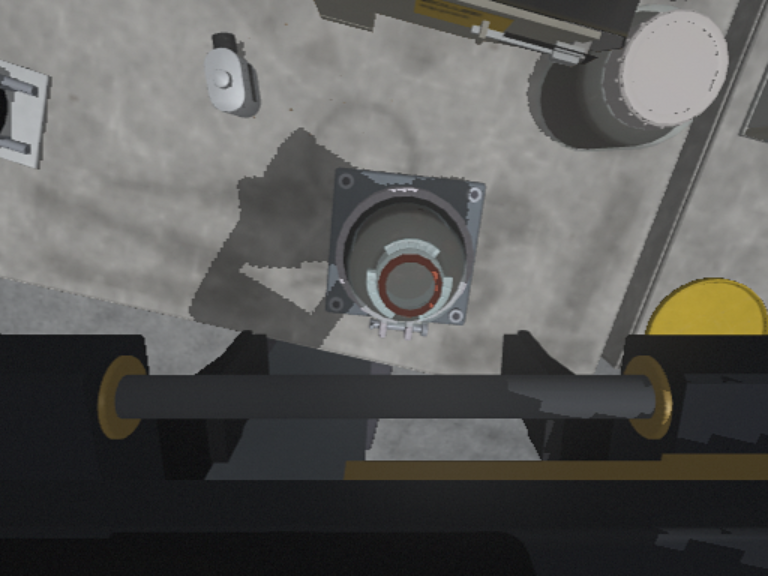

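```bash
cat > fit.py <<'E'
from h import *
import sys
def fitring(cam,im,near,z=.129,r=.0195):
    h=cv2.cvtColor(im,cv2.COLOR_BGR2HSV)
    m=(((h[...,0]<12)|(h[...,0]>170))&(h[...,1]>110)&(h[...,2]>50)).astype(np.uint8)
    u0=proj(cam,[near[0],near[1],z]);Y,X=np.mgrid[:384,:512];m[np.hypot(X-u0[0],Y-u0[1])>45]=0
    pts=cv2.convexHull(np.argwhere(m)[:,::-1].astype(np.int32))[:,0].astype(float)
    W=np.array([ray(cam,p,z)[:2] for p in pts])
    from scipy.optimize import least_squares
    o=least_squares(lambda p:np.hypot(*(W-p[:2]).T)-p[2],[*W.mean(0),r],loss='soft_l1',f_scale=.0005)
    return o.x,m.sum(),np.std(o.fun)
if __name__=='__main__':
    print(fitring('wrist',np.load('c.npy'),(.507,-.06)))
    im=capture('top');print(fitring('top',im,(.507,-.06)))
    im=capture('wrist');print(fitring('wrist',im,(.507,-.06)))
    m=camera_model('wrist')
    for z,r in [(.129,.0195),(.1175,.0268),(.054,.053)]:
        P=np.array([proj('wrist',[.505+r*np.cos(a),-.06+r*np.sin(a),z]) for a in np.linspace(0,6.3,60)])
E
python3 fit.py
```

```text
(array([ 0.51106913, -0.07038398,  0.01856069]), np.uint64(352), np.float64(0.00024852093811362645))Traceback (most recent call last):
  File "fit.py", line 14, in <module>
    im=capture('top');print(fitring('top',im,(.507,-.06)))
                            ~~~~~~~^^^^^^^^^^^^^^^^^^^^^^
  File "fit.py", line 7, in fitring
    pts=cv2.convexHull(np.argwhere(m)[:,::-1].astype(np.int32))[:,0].astype(float)
        ~~~~~~~~~~~~~~~~~~~~~~~~~~~~~~~~~~~~~~~~~~~~~~~~~~~~~~~^^^^^
TypeError: 'NoneType' object is not subscriptable
```

```bash
python3 - <<'E'
from h import *
print('top by eye',ray('top',(346.5,203.5),.129))
im=np.load('c.npy').copy()
c=(.5111,-.0704)
big=cv2.resize(im,None,fx=3,fy=3,interpolation=cv2.INTER_CUBIC)
for z,r,col in [(.129,.0195,(0,255,0)),(.1175,.0268,(255,255,0)),(.054,.053,(0,255,255)),(.044,.053,(255,0,255))]:
    P=np.array([proj('wrist',[c[0]+r*np.cos(a),c[1]+r*np.sin(a),z]) for a in np.linspace(0,6.3,80)])
    cv2.polylines(big,[(P*3+1).astype(int)],True,col,1)
cv2.imwrite('pics/d.png',big[290:690,580:1020])
T=readout.read_state()
E
```

```text
top by eye [ 0.50888113 -0.06908438  0.129     ]
```

View pics/d.png

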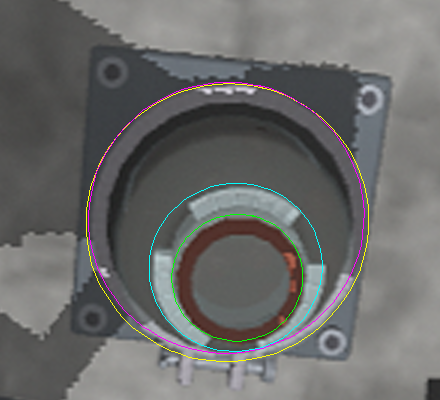

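```bash
python3 - <<'E'
import numpy as np
from scipy.spatial.transform import Rotation as Ro
for yaw in (-80,-90,-100,-110,-120):
  for cam in (1,-1):
    z=np.array([np.cos(np.radians(yaw)),np.sin(np.radians(yaw)),0]);x=np.array([0,0,cam]);y=np.cross(z,x)
    R=np.stack([x,y,z],1)
    for j1 in (8,20):
     for th in (115,):
      M=(Ro.from_euler('zy',[-0,0]).inv()*Ro.from_euler('ZY',[j1,th],degrees=True).inv()*Ro.from_matrix(R))
      a=M.as_euler('ZYZ',degrees=True); print(yaw,'camup' if cam>0 else 'camdn',j1,np.round([a[0],a[1],a[2]-90]))
E
```

```text
-80 camup 8 [ -91.   88. -155.]
-80 camup 20 [ -86.   99. -155.]
-80 camdn 8 [-91.  88.  25.]
-80 camdn 20 [-86.  99.  25.]
-90 camup 8 [ -87.   97. -155.]
-90 camup 20 [ -81.  108. -154.]
-90 camdn 8 [-87.  97.  25.]
-90 camdn 20 [-81. 108.  26.]
-100 camup 8 [ -82.  106. -154.]
-100 camup 20 [ -76.  117. -152.]
-100 camdn 8 [-82. 106.  26.]
-100 camdn 20 [-76. 117.  28.]
-110 camup 8 [ -77.  115. -152.]
-110 camup 20 [ -70.  126. -149.]
-110 camdn 8 [-77. 115.  28.]
-110 camdn 20 [-70. 126.  31.]
-120 camup 8 [ -72.  124. -149.]
-120 camup 20 [ -63.  134. -144.]
-120 camdn 8 [-72. 124.  31.]
-120 camdn 20 [-63. 134.  36.]
```

Call:
send_rows:
  moves:
    - [[0,0,0,1.22,-3.45,0,1],[0,0,0,1.22,-3.45,0,1],[0,0,0,1.22,-3.45,0,1],[0,0,0,1.22,-3.45,0,1],[0,0,0,1.22,-3.45,0,1]]

```text
time_s: 3.4
position: [0.5262, 0.1243, 0.2376]
tcp_rot: [[0.973, 0.232, -0.0], [0.232, -0.973, -0.0], [-0.001, 0.0, -1.0]]
force: [0.7, -0.7, -0.5]
opening: 0.997
```

Call:
send_rows:
  moves:
    - [[0,0,0,1.22,-3.45,0,1],[0,0,0,1.22,-3.45,0,1],[0,0,0,1.22,-3.45,0,1],[0,0,0,1.22,-3.45,0,1],[0,0,0,1.22,-3.45,0,1]]

```text
time_s: 3.9
position: [0.5456, 0.3061, 0.2375]
tcp_rot: [[0.973, 0.233, -0.0], [0.233, -0.973, -0.001], [-0.001, 0.001, -1.0]]
force: [-0.4, 0.3, 0.5]
opening: 1.0
```

Call:
send_rows:
  moves:
    - [[0,0,-8.5,0,0,0.2,1],[0,0,-8.5,0,0,0.2,1],[0,0,-8.5,0,0,0.2,1],[0,0,-8.5,0,0,0.2,1],[0,0,-8.5,0,0,0.2,1]]

```text
time_s: 4.4
position: [0.5455, 0.3046, 0.2273]
tcp_rot: [[0.555, 0.832, -0.001], [0.832, -0.555, -0.001], [-0.001, -0.0, -1.0]]
force: [0.5, 0.9, 0.0]
opening: 1.003
```

```bash
python3 - <<'E'
from h import *
st()
E
```

```text
t 4.4 p [0.5455 0.3046 0.2273] f [0.5 0.9 0. ] m [-0.01 -0.1   0.06] op 1.003
[[ 0.555  0.832 -0.001]
 [ 0.832 -0.555 -0.001]
 [-0.001 -0.    -1.   ]] [19.  29.9 81.8 -0.  68.3 52.7]
```

Call:
send_rows:
  moves:
    - [[0,0,-8.5,0,0,0.2,1],[0,0,-8.5,0,0,0.2,1],[0,0,-8.5,0,0,0.2,1],[0,0,-8.5,0,0,0.2,1],[0,0,-8.5,0,0,0.2,1]]

```text
time_s: 4.9
position: [0.5456, 0.3045, 0.2173]
tcp_rot: [[-0.153, 0.988, -0.001], [0.988, 0.153, -0.001], [-0.001, -0.001, -1.0]]
force: [-0.1, -1.2, 0.2]
opening: 0.997
```

Call:
send_rows:
  moves:
    - [[0,0,-8.5,0,0,0.2,1],[0,0,-8.5,0,0,0.2,1],[0,0,-8.5,0,0,0.2,1],[0,0,-8.5,0,0,0.2,1],[0,0,-8.5,0,0,0.2,1]]

```text
time_s: 5.4
position: [0.5456, 0.3045, 0.2073]
tcp_rot: [[-0.78, 0.625, -0.001], [0.625, 0.78, -0.001], [0.0, -0.001, -1.0]]
force: [-0.6, -0.7, 0.3]
opening: 1.003
```

Call:
send_rows:
  moves:
    - [[0,0,-8.5,0,0,0.2,1],[0,0,-8.5,0,0,0.2,1],[0,0,-8.5,0,0,0.2,1],[0,0,-8.5,0,0,0.2,1],[0,0,-8.5,0,0,0.2,1]]

```text
time_s: 5.9
position: [0.5456, 0.3045, 0.1974]
tcp_rot: [[-0.998, -0.066, -0.001], [-0.066, 0.998, -0.001], [0.001, -0.001, -1.0]]
force: [0.7, 0.1, -0.5]
opening: 0.998
```

Call:
send_rows:
  moves:
    - [[0,0,-8.5,0,0,0.2,1],[0,0,-8.5,0,0,0.2,1],[0,0,-8.5,0,0,0.2,1],[0,0,-8.5,0,0,0.2,1],[0,0,-8.5,0,0,0.2,1]]

```text
time_s: 6.4
position: [0.5456, 0.3045, 0.1874]
tcp_rot: [[-0.691, -0.723, -0.001], [-0.723, 0.691, -0.001], [0.001, -0.0, -1.0]]
force: [0.3, 1.3, 0.5]
opening: 1.0
```

Call:
send_rows:
  moves:
    - [[0,0,-8.5,0,0,0.2,1],[0,0,-8.5,0,0,0.2,1],[0,0,-8.5,0,0,0.2,1],[0,0,-8.5,0,0,0.2,1],[0,0,-8.5,0,0,0.2,1]]

```text
time_s: 6.9
position: [0.5456, 0.3045, 0.1774]
tcp_rot: [[-0.021, -1.0, -0.001], [-1.0, 0.021, -0.001], [0.001, 0.001, -1.0]]
force: [0.0, -0.2, -0.9]
opening: 1.0
```

```bash
python3 - <<'E'
from h import *
from fit import fitring
im=capture('wrist');np.save('e.npy',im)
im2=capture('top');print('ring top',fitring('top',im2,(.511,-.07)))
st()
cv2.imwrite('pics/e.png',cv2.resize(im,(768,576)))
for t in ['cap_red','cap_white','cap_black','cap_rack']:
    for r in spot_in('wrist',t)[:2]: print(t,round(r['p'],2),np.round(r['location'],4))
    for r in regions_of('wrist',t)[:1]: v,u=np.nonzero(r['mask']);print('  m',u.min(),u.max(),v.min(),v.max(), np.round(cv2.minAreaRect(np.c_[u,v].astype(np.float32)),1) if 0 else cv2.minAreaRect(np.c_[u,v].astype(np.float32)))
E
```

```text
ring top (array([ 0.5098141 , -0.06958532,  0.01677583]), np.uint64(24), np.float64(0.00041892537968050633))
t 7.0 p [0.5454 0.3048 0.1772] f [-0.6 -0.5  0.2] m [ 0.13 -0.   -0.02] op 0.998
[[-0.027 -1.    -0.001]
 [-1.     0.027 -0.001]
 [ 0.001  0.001 -1.   ]] [  19.    33.2   84.6   -0.    62.3 -159.5]
cap_red 0.83 [0.5465 0.3134 0.0591]
  m 224 286 177 213 ((255.0, 195.0), (36.0, 62.0), 90.0)
cap_white 0.73 [0.5555 0.3498 0.0521]
cap_white 0.46 [0.5419 0.266  0.0644]
  m 221 282 217 249 ((251.5, 233.0), (32.0, 61.0), 90.0)
cap_black 0.69 [0.5417 0.2643 0.0583]
  m 224 289 133 164 ((256.5, 148.5), (31.0, 65.0), 90.0)
cap_rack 0.89 [0.551  0.285  0.0054]
  m 219 294 106 249 ((254.7875213623047, 178.51658630371094), (72.0148696899414, 142.743408203125), 3.301866054534912)
```

View pics/e.png

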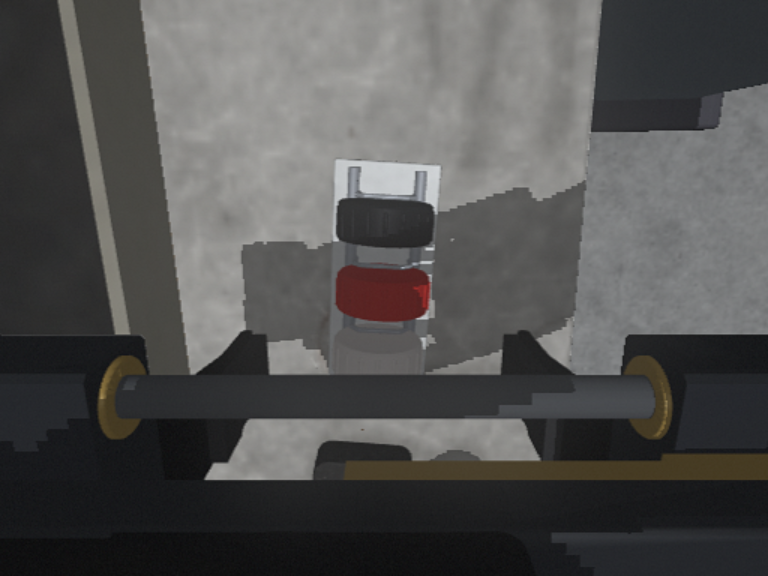

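```bash
python3 - <<'E'
from h import *
print('open rim top',ray('wrist',(254.5,213.5),.0673))
print('black rim top',ray('wrist',(257,164.5),.0673))
a,b=ray('wrist',(224,106.7),.006),ray('wrist',(293.3,111),.006);print('foot end',a,b,(a+b)/2,np.degrees(np.arctan2(*(a-b)[1::-1])))
print('lr',ray('wrist',(223.7,195),.0368),ray('wrist',(286.5,195),.0368))
m=regions_of('wrist','cap_red')[0]['mask']
for v in (185,195,205): u=np.nonzero(m[v])[0];print(v,u.min(),u.max())
E
```

```text
open rim top [0.5476052  0.33073352 0.0673    ]
black rim top [0.54420247 0.28525556 0.0673    ]
foot end [0.57683944 0.23514304 0.006     ] [0.50551882 0.2412119  0.006     ] [0.54117913 0.23817747 0.006     ] -4.86373436919497
lr [0.57849238 0.32086869 0.0368    ] [0.51538919 0.32243498 0.0368    ]
185 224 286
195 224 286
205 225 285
```

Call:
send_rows:
  moves:
    - [[0,0,3.1,-1.47,-0.1,0,1],[0,0,0,0,0,2.5,1],[0,0,0,0,0,2.5,1],[0,0,0,0,0,2.5,1],[0,0,0,0,0,2.5,1]]

```text
time_s: 7.95
position: [0.5464, 0.322, 0.0768]
tcp_rot: [[-0.078, -0.997, 0.001], [-0.997, 0.078, 0.0], [-0.0, -0.001, -1.0]]
force: [1.0, 0.4, 0.3]
opening: 0.997
```

```bash
python3 - <<'E'
from h import *
im=capture('wrist')
s=st()
m=regions_of('wrist','cap_red')[0]['mask'];v,u=np.nonzero(m);print(u.min(),u.max(),v.min(),v.max())
print('pred centre/rim',proj('wrist',[.547,.3195,.0368]),proj('wrist',[.548,.3315,.0673]))
cv2.imwrite('pics/f.png',im)
E
```

```text
t 8.0 p [0.5436 0.3208 0.0724] f [-0.8  0.1 -2.7] m [0.13 0.04 0.02] op 0.999
[[-0.078 -0.997 -0.007]
 [-0.997  0.078 -0.003]
 [ 0.003  0.007 -1.   ]] [  20.4   41.7   87.3    0.    51.4 -155.1]
207 301 183 242
pred centre/rim [251.00381382 214.15169072] [250.50843454 250.4573393 ]
```

View pics/f.png

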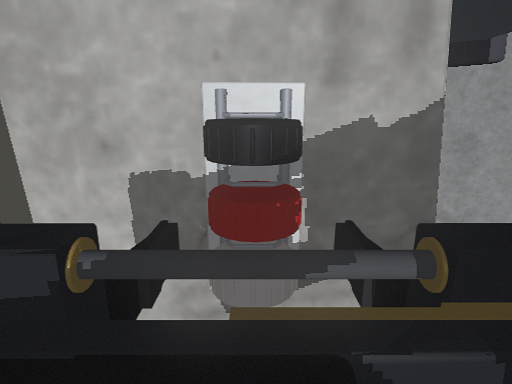

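```bash
python3 - <<'E'
from h import *
for i in range(3):
    M=camera_model('wrist');im=capture('wrist')
    s=st()
h=cv2.cvtColor(im,cv2.COLOR_BGR2HSV);m=((h[...,0]<8)|(h[...,0]>172))&(h[...,1]>120);m[:170]=0;m[246:]=0
v,u=np.nonzero(m);print(u.min(),u.max(),v.min(),v.max());c=(u.min()+u.max())/2
print('rim',ray('wrist',(c,v.max()+.5),.0673),'sides',ray('wrist',(u.min(),212),.037)[0],ray('wrist',(u.max()+1,212),.037)[0])
E
```

```text
t 8.1 p [0.5451 0.3214 0.0761] f [ 0.2 -0.5  0.2] m [ 0.15 -0.08  0.03] op 1.0
[[-0.078 -0.997 -0.004]
 [-0.997  0.078 -0.001]
 [ 0.002  0.004 -1.   ]] [  20.4   41.4   87.1   -0.    51.7 -155.1]
t 8.15 p [0.5464 0.3218 0.0775] f [ 0.3 -0.3  0.6] m [ 0.11 -0.04 -0.01] op 1.003
[[-0.078 -0.997 -0.001]
 [-0.997  0.078 -0.   ]
 [ 0.     0.001 -1.   ]] [  20.4   41.3   87.1   -0.    51.6 -155.1]
t 8.2 p [0.5471 0.3221 0.0785] f [-0.4  0.3  0.5] m [ 0.13 -0.09  0.07] op 0.999
[[-0.078 -0.997  0.002]
 [-0.997  0.078  0.001]
 [-0.001 -0.002 -1.   ]] [  20.4   41.3   87.    -0.    51.6 -155.1]
208 300 181 241
rim [0.54931593 0.32929969 0.0673    ] sides 0.5803672571290284 0.5168012221116296
```

Call:
send_rows:
  moves:
    - [[0,0,0,0.34,-0.15,1.0,1],[0,0,0,0,0,1.5,1],[0,0,0,0,0,1.5,1],[0,0,0,0,0,1.2,1],[0,0,0,0,0,0.5,1]]

```text
time_s: 8.7
position: [0.5463, 0.3177, 0.0183]
tcp_rot: [[-0.078, -0.997, -0.003], [-0.997, 0.078, -0.001], [0.002, 0.003, -1.0]]
force: [-0.6, -0.3, 0.7]
opening: 1.002
```

Call:
send_rows:
  moves:
    - [[0,0,0,0,0,0,-1],[0,0,0,0,0,0,-1],[0,0,0,0,0,0,-1],[0,0,0,0,0,0,-1],[0,0,0,0,0,0,-1]]

```text
time_s: 9.2
position: [0.548, 0.3184, 0.0212]
tcp_rot: [[-0.078, -0.997, 0.001], [-0.997, 0.078, 0.0], [-0.001, -0.001, -1.0]]
force: [-0.7, 0.9, 0.8]
opening: 0.702
```

Call:
send_rows:
  moves:
    - [[0,0,0,0,0,-2,-1],[0,0,0,0,0,-4,-1],[0,0,0,0,0,-4.5,-1],[0,0,0,1,0,-4.5,-1],[0,0,0,2,0,-4,-1]]

```text
time_s: 9.7
position: [0.5455, 0.2892, 0.2131]
tcp_rot: [[-0.076, -0.997, 0.002], [-0.997, 0.076, 0.001], [-0.001, -0.002, -1.0]]
force: [0.7, -0.0, -0.1]
opening: 0.703
```

Call:
send_rows:
  moves:
    - [[0,0,0,4,0,0,-1],[0,0,0,4,0,0,-1],[0,0,0,4,0,0,-1],[0,0,0,4,0,0,-1],[0,0,0,2,0,0,-1]]

```text
time_s: 10.2
position: [0.5205, 0.1465, 0.2106]
tcp_rot: [[-0.143, -0.99, 0.011], [-0.988, 0.142, -0.067], [0.064, -0.021, -0.998]]
force: [0.3, 0.6, -1.3]
opening: 0.702
```

Call:
send_rows:
  moves:
    - [[0,8.5,0,0,0,0,-1],[0,8.5,0,0,0,0,-1],[0,8.5,0,0,0,0,-1],[0,8.5,0,0,0,0,-1],[0,8.5,0,0,0,0,-1]]

```text
time_s: 10.7
position: [0.5221, 0.1496, 0.2112]
tcp_rot: [[-0.113, -0.99, -0.084], [-0.681, 0.139, -0.719], [0.723, -0.024, -0.69]]
force: [0.2, 0.0, -0.8]
opening: 0.698
```

```bash
python3 - <<'E'
from h import *
st()
E
```

```text
t 10.7 p [0.5221 0.1496 0.2112] f [ 0.2  0.  -0.8] m [ 0.64 -0.12 -0.02] op 0.698
[[-0.113 -0.99  -0.084]
 [-0.681  0.139 -0.719]
 [ 0.723 -0.024 -0.69 ]] [  24.3   40.    81.7  -38.4   87.4 -135. ]
```

```bash
cat > plan.py <<'E'
from h import *
from scipy.spatial.transform import Rotation as Ro
def target(yaw,tilt=0):
    a=np.radians(yaw);z=np.array([np.cos(a),np.sin(a),0]);x=np.array([0,0,1.]);return np.stack([x,np.cross(z,x),z],1)
def rel(R,p,Rt,pt):
    print('turn',np.round(Ro.from_matrix(R.T@Rt).as_rotvec(degrees=True),2),'shift cm (now axes)',np.round(R.T@(np.array(pt)-p)*100,2))
E
python3 - <<'E'
from plan import *
s=readout.read_state();R=np.array(s['tcp_rot']);p=np.array(s['position']);j=np.array(s['joint_positions'])
M=Ro.from_euler('ZYZYZ',[j[0],j[1]+j[2],j[3],j[4],j[5]+90],degrees=True).as_matrix();print(np.round(M,3))
for yaw in (-95,-100,-105,-110):
    Rt=target(yaw);print(yaw)
    for j1 in (8,14,20):
      for th in (118,125): print(j1,th,np.round((Ro.from_euler('ZY',[j1,th],degrees=True).inv()*Ro.from_matrix(Rt)).as_euler('ZYZ',degrees=True)-[0,0,90],0))
    rel(R,p,Rt,[.5105,-.07,.175]+.019*Rt[:,2])
E
```

```text
Traceback (most recent call last):
  File "scipy/spatial/transform/_rotation.pyx", line 1413, in scipy.spatial.transform._rotation.Rotation.from_euler
ValueError: Expected axis specification to be a non-empty string of upto 3 characters, got ZYZYZ
```

```bash
python3 - <<'E'
from plan import *
s=readout.read_state();R=np.array(s['tcp_rot']);p=np.array(s['position']);j=np.array(s['joint_positions'])
M=(Ro.from_euler('ZY',[j[0],j[1]+j[2]],degrees=True)*Ro.from_euler('ZYZ',[j[3],j[4],j[5]+90],degrees=True)).as_matrix();print(np.round(M,3))
for yaw in (-95,-100,-105,-110):
    Rt=target(yaw);print(yaw)
    for j1 in (8,14,20):
      for th in (118,): print(j1,th,np.round((Ro.from_euler('ZY',[j1,th],degrees=True).inv()*Ro.from_matrix(Rt)).as_euler('ZYZ',degrees=True)-[0,0,90],0))
    rel(R,p,Rt,[.5105,-.07,.175]+.019*Rt[:,2])
E
```

```text
[[-0.113 -0.99  -0.084]
 [-0.681  0.139 -0.719]
 [ 0.723 -0.024 -0.69 ]]
-95
8 118 [ -84.  101. -151.]
14 118 [ -81.  107. -151.]
20 118 [ -78.  112. -150.]
turn [ 2.29 43.62 -2.46] shift cm (now axes) [13.79 -1.9  19.75]
-100
8 118 [ -81.  106. -151.]
14 118 [ -78.  111. -150.]
20 118 [ -75.  116. -148.]
turn [-2.47 43.69 -0.55] shift cm (now axes) [13.79 -1.74 19.75]
-105
8 118 [ -79.  110. -150.]
14 118 [ -75.  115. -149.]
20 118 [ -72.  120. -147.]
turn [-7.22 43.7   1.36] shift cm (now axes) [13.79 -1.57 19.74]
-110
8 118 [ -76.  114. -149.]
14 118 [ -72.  120. -147.]
20 118 [ -68.  125. -145.]
turn [-11.98  43.65   3.27] shift cm (now axes) [13.77 -1.41 19.72]
```

Call:
send_rows:
  moves:
    - [[-0.7,8.5,0,0,0,0,-1],[-0.7,8.5,0,0,0,0,-1],[-0.7,8.5,0,0,0,0,-1],[-0.7,8.5,0,0,0,0,-1],[-0.7,8.5,0,0,0,0,-1]]

```text
time_s: 11.2
position: [0.5217, 0.1498, 0.2099]
tcp_rot: [[-0.003, -0.981, -0.192], [-0.02, 0.193, -0.981], [1.0, 0.001, -0.021]]
force: [0.2, -0.4, -0.4]
opening: 0.701
```

```bash
python3 - <<'E'
from plan import *
s=st();Rt=target(-101);rel(np.array(s['tcp_rot']),s['position'],Rt,[.5105,-.07,.175]+.019*Rt[:,2])
E
```

```text
t 11.2 p [0.5217 0.1498 0.2099] f [ 0.2 -0.4 -0.4] m [ 0.78 -0.12  0.04] op 0.701
[[-0.003 -0.981 -0.192]
 [-0.02   0.193 -0.981]
 [ 1.     0.001 -0.021]] [  29.1   60.5   71.6  -59.6  117.7 -129.8]
turn [0.1  1.19 0.03] shift cm (now axes) [-3.   -3.14 23.75]
```

Call:
send_rows:
  moves:
    - [[0,1.2,0,-0.6,-0.6,4.5,-1],[0,0,0,-0.6,-0.6,4.8,-1],[0,0,0,-0.6,-0.6,4.8,-1],[0,0,0,-0.6,-0.6,4.8,-1],[0,0,0,-0.6,-0.6,4.4,-1]]

```text
time_s: 11.7
position: [0.5057, -0.0873, 0.1778]
tcp_rot: [[0.0, -0.981, -0.193], [-0.005, 0.193, -0.981], [1.0, 0.001, -0.005]]
force: [0.2, -0.4, 0.1]
opening: 0.704
```

```bash
python3 - <<'E'
from plan import *
im=capture('top')
im2=capture('scene');im3=capture('wrist')
cv2.imwrite('pics/g.png',np.hstack([cv2.resize(im[150:260,290:400],(400,400)),cv2.resize(im2[160:270,260:370],(400,400))]))
np.save('w.npy',im3);cv2.imwrite('pics/w.png',im3)
s=st();Rt=target(-101);rel(np.array(s['tcp_rot']),s['position'],Rt,[.5105,-.07,.175]+.019*Rt[:,2])
for c in ('top','scene','wrist'):
  for r in spot_in(c,'cap_red')[:1]: print(c,r['p'],r['location'])
  for r in regions_of(c,'cap_red')[:1]: v,u=np.nonzero(r['mask']);print(r['p'],u.min(),u.max(),v.min(),v.max(),ray(c,((u.min()+u.max()+1)/2,(v.min()+v.max()+1)/2),.187))
E
```

```text
t 11.85 p [ 0.5048 -0.0882  0.1779] f [ 0.8  0.7 -0.4] m [ 0.74 -0.19  0.02] op 0.703
[[ 0.002 -0.98  -0.199]
 [-0.005  0.199 -0.98 ]
 [ 1.     0.003 -0.004]] [   9.9   59.    92.1  -71.    99.9 -117.4]
turn [0.45 0.23 0.19] shift cm (now axes) [-0.29 -0.21  0.  ]
top 0.94 [0.509, -0.0701, 0.1948]
0.59 336 368 188 217 [ 0.50588069 -0.07095937  0.187     ]
scene 0.89 [0.5, -0.0908, 0.188]
0.62 305 328 174 196 [ 0.48766187 -0.08959597  0.187     ]
wrist 0.7 [0.5091, -0.0591, 0.1897]
0.74 193 320 208 304 [ 0.51341145 -0.04671442  0.187     ]
```

View pics/g.png

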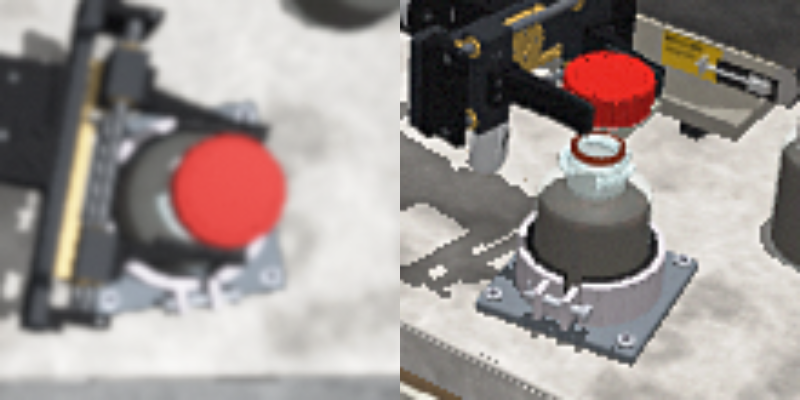

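```bash
cat > capm.py <<'E'
from plan import *
from scipy.optimize import least_squares
def redmask(im,box):
    h=cv2.cvtColor(im,cv2.COLOR_BGR2HSV);m=(((h[...,0]<12)|(h[...,0]>168))&(h[...,1]>120)&(h[...,2]>60)).astype(np.uint8)
    k=np.zeros_like(m);k[box[1]:box[3],box[0]:box[2]]=1;m*=k
    n,l,s,c=cv2.connectedComponentsWithStats(m);i=1+np.argmax(s[1:,4]);return (l==i)
def hull(m): return cv2.convexHull(np.argwhere(m)[:,::-1].astype(np.float32).reshape(-1,1,2))
def sil(cam,c,r=.0305,h=.012):   # silhouette hull of cap upright at c -> points
    A=np.linspace(0,2*np.pi,90);P=[proj(cam,[c[0]+r*np.cos(a),c[1]+r*np.sin(a),c[2]+d]) for a in A for d in (-h,h)]
    return cv2.convexHull(np.array(P,np.float32))
def ext(H,n=36):
    H=H.reshape(-1,2);D=np.c_[np.cos(np.linspace(0,2*np.pi,n,False)),np.sin(np.linspace(0,2*np.pi,n,False))];return (H@D.T).max(0)
E
python3 - <<'E'
from capm import *
ct=capture('top');cs=capture('scene');np.save('cs.npy',cs);p=np.array(readout.read_state()['position']);print('tcp',p)
mt=redmask(ct,(325,175,380,230));ms=redmask(cs,(295,165,340,198));print(mt.sum(),ms.sum())
et,es=ext(hull(mt)+0.),ext(hull(ms))
Rg=.0305
def f(q,w=(1,1)):
    return np.r_[w[0]*(ext(sil('top',q[:3]))-et),w[1]*(ext(sil('scene',q[:3]))-es)]
for w in ((1,1),(1,0),(0,1)):
    o=least_squares(lambda q:np.r_[f(q,w),(q[2]-p[2])*(100 if w==(1,1) else 3000)],[.51,-.07,.178],loss='soft_l1',x_scale=.01);print(w,np.round(o.x,4),np.abs(f(o.x,w)).mean())
# ring in scene
h=cv2.cvtColor(cs,cv2.COLOR_BGR2HSV);m=(((h[...,0]<12)|(h[...,0]>168))&(h[...,1]>90)&(h[...,2]>40)).astype(np.uint8);m[:194]=0;m[210:]=0;m[:,:300]=0;m[:,330:]=0
v,u=np.nonzero(m);print(len(u),u.min(),u.max(),v.min(),v.max())
pts=hull(m)[:,0];W=np.array([ray('scene',q,.129)[:2] for q in pts])
o=least_squares(lambda q:np.hypot(*(W-q[:2]).T)-.0195,[*W.mean(0)],loss='soft_l1',f_scale=.0005);print('ring scene',o.x,np.std(o.fun))
E
```

```text
tcp [ 0.50606004 -0.08477699  0.17869139]
775 404Traceback (most recent call last):
  File "<stdin>", line 9, in <module>
    return func(*args, **kwargs)
    result = trf(vector_fun.fun, vector_fun.jac, x0, f0, J0, lb, ub, ftol, xtol,
                 gtol, max_nfev, x_scale, loss_function, tr_solver,
                 tr_options.copy(), verbose, callback=callback_wrapped)
    return trf_no_bounds(
        fun, jac, x0, f0, J0, ftol, xtol, gtol, max_nfev, x_scale,
        loss_function, tr_solver, tr_options, verbose, callback=callback)
    J = jac(x)
    self._update_jac()
    ~~~~~~~~~~~~~~~~^^
    self.J = self.jac_wrapped(xp_copy(self.x), f0=self.f)
             ~~~~~~~~~~~~~~~~^^^^^^^^^^^^^^^^^^^^^^^^^^^^
    J, dct = approx_derivative(
             ~~~~~~~~~~~~~~~~~^
        self.fun,
        ^^^^^^^^^
    ...<2 lines>...
        **self.finite_diff_options,
        ^^^^^^^^^^^^^^^^^^^^^^^^^^^
    )
    ^
    J, _nfev = _dense_difference(fun_wrapped, x0, f0, h,
               ~~~~~~~~~~~~~~~~~^^^^^^^^^^^^^^^^^^^^^^^^
                             use_one_sided, method,
          
[... 264 characters left out ...]
                 ~~~~~~~~^^^^^^^^^^^^^^^^^^^^^^^^^^^^^^
    return np.atleast_1d(self.fun(x))
                         ~~~~~~~~^^^
    return self.f(x, *self.args, **self.kwargs)
           ~~~~~~^^^^^^^^^^^^^^^^^^^^^^^^^^^^^^
  File "<stdin>", line 9, in <lambda>
  File "<stdin>", line 7, in f
  File "capm.py", line 9, in sil
    A=np.linspace(0,2*np.pi,90);P=[proj(cam,[c[0]+r*np.cos(a),c[1]+r*np.sin(a),c[2]+d]) for a in A for d in (-h,h)]
                                   ~~~~^^^^^^^^^^^^^^^^^^^^^^^^^^^^^^^^^^^^^^^^^^^^^^^^
  File "h.py", line 6, in proj
    m=camera_model(cam);T=np.linalg.inv(m['pose']);p=T[:3,:3]@np.array(P)+T[:3,3]
ValueError: time passes only in moves, steps and waits
```

```bash
sed -i 's/^def proj/_C={}\ndef cm(c):\n    if c=="wrist": return camera_model(c)\n    if c not in _C: _C[c]=camera_model(c)\n    return _C[c]\ndef proj/; s/m=camera_model(cam)/m=cm(cam)/' h.py; cat > meas.py <<'E'
from capm import *
def go(z0=None):
    readout.read_state();ct=capture('top');p1=np.array(readout.read_state()['position']);cs=capture('scene');p=np.array(readout.read_state()['position']);print('tcp',p1,p)
    mt=redmask(ct,(325,175,380,230));ms=redmask(cs,(295,165,340,208 if z0 else 198));print(mt.sum(),ms.sum())
    et,es=ext(hull(mt)+0.),ext(hull(ms))
    f=lambda q,w:np.r_[w[0]*(ext(sil('top',q[:3]))-et),w[1]*(ext(sil('scene',q[:3]))-es)]
    z0=z0 or p[2]
    for w in ((1,1),(1,0),(0,1)):
        o=least_squares(lambda q:np.r_[f(q,w),(q[2]-z0)*(100 if w==(1,1) else 3000)],[.51,-.07,z0],loss='soft_l1',x_scale=.01,diff_step=1e-3);print(w,np.round(o.x,4),np.abs(f(o.x,w)).mean())
    return cs
if __name__=='__main__':
    cs=go()
    h=cv2.cvtColor(cs,cv2.COLOR_BGR2HSV);m=(((h[...,0]<12)|(h[...,0]>168))&(h[...,1]>90)&(h[...,2]>40)).astype(np.uint8);m[:196]=0;m[210:]=0;m[:,:300]=0;m[:,330:]=0
    v,u=np.nonzero(m);print(len(u),u.min(),u.max(),v.min(),v.max())
    pts=hull(m)[:,0];W=np.array([ray('scene',q,.129)[:2] for q in pts])
    o=least_squares(lambda q:np.hypot(*(W-q[:2]).T)-.0185,[*W.mean(0)],loss='soft_l1',f_scale=.0005);print('ring scene',o.x,np.std(o.fun))
E
python3 meas.py
```

```text
tcp [ 0.50595903 -0.08497846  0.17868916] [ 0.50585819 -0.08516748  0.17867265]
772 405
(1, 1) [ 0.5092 -0.0694  0.1787] 0.7063581363633539
(1, 0) [ 0.5087 -0.0687  0.1786] 0.3199939231265407
(0, 1) [ 0.5109 -0.0697  0.1786] 0.3611240537076621
53 307 321 196 205
ring scene [ 0.50409474 -0.07543975] 0.0010222033079579113
```

```bash
python3 - <<'E'
from h import *
print(ray('scene',(314.5,201.0),.129))
cs=np.load('cs.npy');print(cs[190:212,302:328,2].tolist() if 0 else '')
h=cs[:,:,2].astype(int)-cs[:,:,1]
for r in range(192,212): print(r,h[r,303:327])
E
```

```text
[ 0.50199904 -0.07788822  0.129     ]

192 [  4   3  -2   7  -4   4  -1  -3  63 132 117 118 116 123 110 118 122 116
  42 -15  -8   2   5   8]
193 [  2   7   2   3   0   2  -2  -2  -5  -9 -13 -10 -15 -14 -18 -12 -12  -8
  -5  -1   2   6   3   4]
194 [ 9  4  6  2  2  0  1  0 -1  0  2  0 -4  1  1 -1 -4  4  5  4  4  6  5  3]
195 [ 2  7  7  8  6  2  1 -1 -2 -1 19 20  0 -2  4  1  5  3  3  4  5  1  7  9]
196 [ 9  5  4  2  0  0 44 42 82 60 61 63 65 71 58 -1  5  1  3  1  6  6  7  7]
197 [  8   2   3   4   1  40  71  31  26  -9  -8  -6 -12  13  19  53  61   1
   3   2   7   6   4   9]
198 [  7   2   2  -2  59  74  21 -18 -27 -24 -23 -15 -21 -16 -20  -6  30  71
  38  -3   3   5   4   9]
199 [  3   5   3  -5  76  47 -22 -13 -14 -11 -18 -14 -19 -21 -26 -20 -31  18
  69  -5   6   5   3   6]
200 [  5   3 -13  -6  80  61 -19 -14  -6  -6  -5  -5 -12 -16 -17 -19 -25  24
  68   1   3   9   7   5]
201 [  5  -9 -15 -29  71  73  26 -18 -11 -11  -6  -7  -9  -5 -10 -17 -26  54
  66  -9 -10   3   5   4]
202 [  6 -10 -25 -27  22  73  80  52   5 -19 -14 -16 -14 -17 -12 -17  32  80
  62  -8 -10   4   4   4]
203
[... 223 characters left out ...]
  -8 -21 -25 -24  -4  26  36  43  46  40  27  16 -28 -22
 -16 -19 -10  -7  10   9]
206 [  1 -12 -15 -21 -16 -18 -10 -16 -10  -4  -3  -4 -10 -17 -16 -24 -16 -16
 -16 -14  -5 -14   7   6]
207 [ -5  -8 -12 -16 -19 -15  -7 -10  -9 -14 -10 -13 -16  -9 -10 -14 -14 -16
 -12 -20 -17  -5   0   7]
208 [ -4  -1  -8  -8 -10  -8  -5 -10 -10 -12 -10 -16 -14 -14 -18 -22 -21 -19
 -18 -19  -5   0  -2  -2]
209 [  3   5   3  -9 -10  -7  -9 -10  -7  -8  -7 -13 -18 -16 -18 -19 -20 -15
 -14  -1   0  -1  -2  -3]
210 [  0   1  -3 -11  -9  -9  -8 -10  -5  -4 -11 -19 -17 -19 -22 -17 -15 -16
 -12   2   2  -1  -1  -2]
211 [  2   2   7  -3  -6  -3  -9 -11 -11  -9 -10 -21 -14 -16 -16 -10 -10  -9
 -10  -3   3  -1   0  -1]
```

Call:
send_rows:
  moves:
    - [[0,0,0,0,0,0,-1],[0,0,0,0,0,0,-1],[0,0,0,0,0,0,-1],[0,0,0,0,0,0,-1],[0,0,0,0,0,0,-1]]

```text
time_s: 12.85
position: [0.5056, -0.086, 0.1787]
tcp_rot: [[0.001, -0.981, -0.194], [-0.004, 0.194, -0.981], [1.0, 0.002, -0.003]]
force: [0.2, -0.6, -0.7]
opening: 0.699
```

```bash
python3 - <<'E'
from capm import *
for c in ([.5105,-.07,.129],[.5105,-.07,.124]):
    H=sil('scene',c,.0190,.0001)[:,0];print(c,H.min(0),H.max(0),proj('scene',c))
H=sil('scene',[.5105,-.07,.1785])[:,0];print(H.min(0),H.max(0))
h=hull(redmask(np.load('cs.npy'),(295,165,340,198)))[:,0];print(h.min(0),h.max(0))
E
```

```text
[0.5105, -0.07, 0.129] [306.06296 194.19217] [321.19016 202.72954] [313.61813064 198.40616735]
[0.5105, -0.07, 0.124] [305.9579  195.81606] [321.05154 204.3766 ] [313.49637605 200.04160972]
[302.22937 171.27544] [327.66757 192.70007]
[302. 172.] [327. 192.]
```

Call:
send_rows:
  moves:
    - [[0,0,0,-0.8,-0.15,0,-1],[0,0,0,-1.2,0,0,-1],[0,0,0,-1.2,0,0,-1],[0,0,0,-0.6,0,0,-1],[0,0,0,-0.2,0,0,-1]]

```text
time_s: 13.35
position: [0.5067, -0.0862, 0.1373]
tcp_rot: [[0.003, -0.981, -0.194], [-0.003, 0.194, -0.981], [1.0, 0.004, -0.003]]
force: [-0.1, 0.2, -0.4]
opening: 0.7
```

Call:
send_rows:
  moves:
    - [[0,0,0,-0.1,0,0,-1],[0,0,0,-0.1,0,0,-1],[0,0,0,-0.1,0,0,-1],[0,0,0,-0.1,0,0,-1],[0,0,0,0,0,0,-1]]

```text
time_s: 13.85
position: [0.5071, -0.0861, 0.1348]
tcp_rot: [[0.001, -0.981, -0.194], [-0.004, 0.194, -0.981], [1.0, 0.001, -0.003]]
force: [-0.4, -0.7, -0.6]
opening: 0.703
```

Call:
send_rows:
  moves:
    - [[0,0,0,-0.1,0,0,-1],[0,0,0,-0.1,0,0,-1],[0,0,0,-0.1,0,0,-1],[0,0,0,0,0,0,-1],[0,0,0,0,0,0,-1]]

```text
time_s: 14.35
position: [0.507, -0.0861, 0.1316]
tcp_rot: [[0.001, -0.981, -0.194], [-0.004, 0.194, -0.981], [1.0, 0.002, -0.003]]
force: [0.0, 0.2, -0.7]
opening: 0.701
```

```bash
python3 - <<'E'
from meas import *
cs=go(.132);st()
cv2.imwrite('pics/i.png',cv2.resize(cs[160:250,260:380],(800,600),interpolation=cv2.INTER_CUBIC))
E
```

```text
tcp [ 0.50700629 -0.08610538  0.13163593] [ 0.50702825 -0.08607689  0.13166374]
708 389
(1, 1) [ 0.5101 -0.0707  0.132 ] 0.7099655995416408
(1, 0) [ 0.5096 -0.0698  0.132 ] 0.2962980623110675
(0, 1) [ 0.5125 -0.0709  0.132 ] 0.37209978560461454
t 14.45 p [ 0.507  -0.0861  0.1317] f [ 0.4 -0.1 -0.6] m [ 0.73 -0.08 -0.08] op 0.705
[[ 0.001 -0.981 -0.194]
 [-0.004  0.194 -0.981]
 [ 1.     0.002 -0.003]] [  10.1   63.7   90.5  -70.6   98.9 -114.4]
```

View pics/i.png

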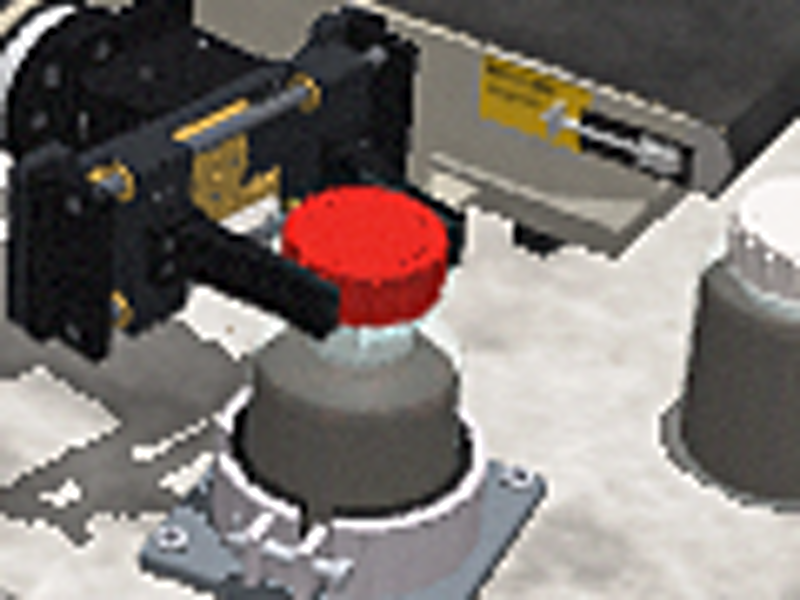

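Call:
send_rows:
  moves:
    - [[0,0,0,-0.1,0,0,-1],[0,0,0,-0.1,0,0,-1],[0,0,0,-0.1,0,0,-1],[0,0,0,0,0,0,-1],[0,0,0,0,0,0,-1]]

```text
time_s: 14.95
position: [0.507, -0.0861, 0.1286]
tcp_rot: [[0.001, -0.981, -0.194], [-0.004, 0.194, -0.981], [1.0, 0.002, -0.003]]
force: [-0.5, -0.9, 0.0]
opening: 0.701
```

Call:
send_rows:
  moves:
    - [[0,0,0,-0.1,0,0,-1],[0,0,0,-0.1,0,0,-1],[0,0,0,0,0,0,-1],[0,0,0,0,0,0,-1],[0,0,0,0,0,0,-1]]

```text
time_s: 15.45
position: [0.5071, -0.0861, 0.1268]
tcp_rot: [[0.001, -0.981, -0.194], [-0.003, 0.194, -0.981], [1.0, 0.002, -0.003]]
force: [0.2, -0.3, -0.2]
opening: 0.703
```

Call:
send_rows:
  moves:
    - [[0,0,0,-0.1,0,0,-1],[0,0,0,-0.1,0,0,-1],[0,0,0,0,0,0,-1],[0,0,0,0,0,0,-1],[0,0,0,0,0,0,-1]]

```text
time_s: 15.95
position: [0.507, -0.086, 0.1264]
tcp_rot: [[0.001, -0.981, -0.194], [0.0, 0.194, -0.981], [1.0, 0.001, 0.0]]
force: [-0.2, 0.3, 5.7]
opening: 0.706
```

Call:
send_rows:
  moves:
    - [[0,0,0,-0.1,0,0,-1],[0,0,0,0,0,0,-1],[0,0,0,0,0,0,-1],[0,0,0,0,0,0,-1],[0,0,0,0,0,0,-1]]

```text
time_s: 16.45
position: [0.507, -0.086, 0.1263]
tcp_rot: [[0.001, -0.981, -0.194], [0.002, 0.194, -0.981], [1.0, 0.0, 0.002]]
force: [-0.1, 0.4, 8.3]
opening: 0.701
```

Call:
send_rows:
  moves:
    - [[0,0,0,0.25,0,0,-1],[0,0,0,0,0,0,1],[0,0,0,0,0,0,1],[0,0,0,0,0,0,1],[0,0,0,0,0,0,1]]

```text
time_s: 16.95
position: [0.507, -0.0861, 0.1257]
tcp_rot: [[0.001, -0.981, -0.194], [-0.004, 0.194, -0.981], [1.0, 0.002, -0.004]]
force: [0.4, -0.6, -0.6]
opening: 0.959
```

```bash
python3 - <<'E'
from meas import *
cs=go(.1285);st()
E
```

```text
tcp [ 0.50698791 -0.08607243  0.12582019] [ 0.50698265 -0.08606711  0.12586157]
683 404
(1, 1) [ 0.5096 -0.0705  0.1273] 0.7255307863956563
(1, 0) [ 0.5087 -0.0691  0.1285] 0.3535751154976168
(0, 1) [ 0.5104 -0.0716  0.1285] 0.34887787116199603
t 17.05 p [ 0.507  -0.0861  0.1259] f [ 0.3 -0.  -1. ] m [ 0.67 -0.14  0.01] op 0.986
[[ 0.001 -0.981 -0.194]
 [-0.004  0.194 -0.981]
 [ 1.     0.002 -0.003]] [  10.1   64.3   90.3  -70.5   98.8 -114. ]
```

Call:
send_rows:
  moves:
    - [[0,0,0,0,0,-1,1],[0,0,0,0,0,-2.5,1],[0,0,0,0,0,-3.5,1],[0,0,0,1,0,-3.5,1],[0,0,0,3,0,-2,1]]

```text
time_s: 17.55
position: [0.5313, 0.0391, 0.1647]
tcp_rot: [[0.004, -0.981, -0.192], [-0.004, 0.192, -0.981], [1.0, 0.005, -0.003]]
force: [-0.5, -0.9, -0.4]
opening: 0.999
```

Call:
send_rows:
  moves:
    - [[0,0,0,4.5,0,0,1],[0,0,0,4.5,0,0,1],[0,-8.5,0,2,0,0,1],[0,-8.5,0,0,0,0,1],[0,-8.5,0,0,0,0,1]]

```text
time_s: 18.05
position: [0.5318, 0.0378, 0.2774]
tcp_rot: [[-0.085, -0.981, -0.172], [-0.432, 0.192, -0.881], [0.898, -0.0, -0.44]]
force: [-0.9, 0.4, 0.4]
opening: 1.003
```

```bash
cat >> plan.py <<'E'
def down(yang):
    a=np.radians(yang);y=np.array([np.cos(a),np.sin(a),0]);z=np.array([0,0,-1.]);return np.stack([np.cross(y,z),y,z],1)
E
python3 - <<'E'
from meas import *
cs=go(.1285);s=st()
R=np.array(s['tcp_rot']);p=np.array(s['position'])
for ya in (115,125,135): rel(R,p,down(ya),[.51,-.07,.25])
cv2.imwrite('pics/j.png',cv2.resize(cs[160:250,260:380],(800,600),interpolation=cv2.INTER_CUBIC))
E
```

```text
tcp [0.53274721 0.03664082 0.28208732] [0.53248536 0.03618001 0.28125995]
682 402
(1, 1) [ 0.5096 -0.0704  0.1263] 0.730786740366469
(1, 0) [ 0.5087 -0.069   0.1285] 0.3633745282024119
(0, 1) [ 0.5088 -0.0722  0.1285] 0.3664103246038113
t 18.15 p [0.5325 0.0362 0.2813] f [ 0.7  0.6 -0.1] m [ 0.58 -0.11 -0.  ] op 0.999
[[-0.092 -0.981 -0.172]
 [-0.428  0.195 -0.883]
 [ 0.899 -0.007 -0.437]] [  17.9   40.5   82.   -52.6   97.6 -137.7]
turn [-30.31 -58.9   47.67] shift cm (now axes) [ 1.94  0.16 11.13]
turn [-24.77 -60.62  38.81] shift cm (now axes) [ 1.94  0.16 11.13]
turn [-19.22 -61.99  29.91] shift cm (now axes) [ 1.94  0.16 11.13]
```

View pics/j.png

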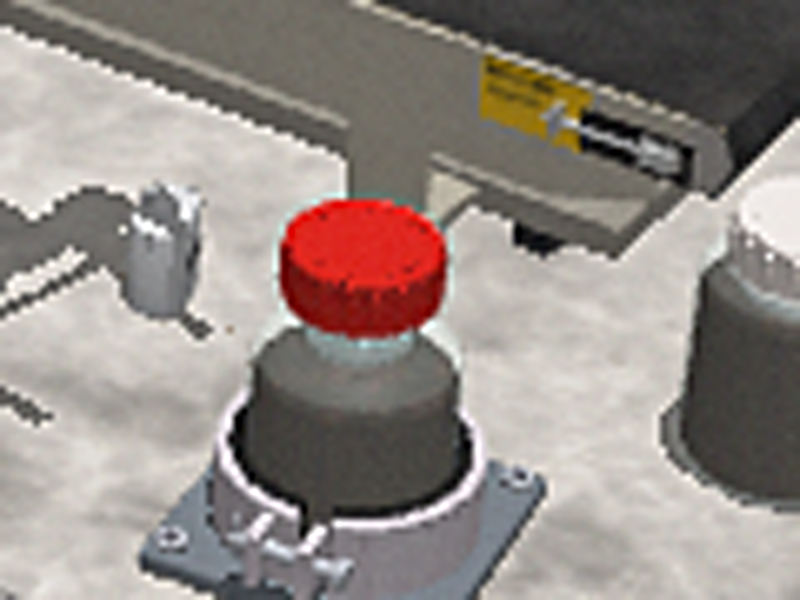

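Call:
send_rows:
  moves:
    - [[-2.5,-6.1,3.9,0,0,0,1],[-2.5,-6.1,3.9,0,0,0,1],[-2.5,-6.1,3.9,0,0,0,1],[-2.5,-6.1,3.9,0,0,0,1],[-2.5,-6.1,3.9,0,0,0,1]]

```text
time_s: 18.65
position: [0.5311, 0.0366, 0.2749]
tcp_rot: [[-0.512, -0.831, -0.22], [-0.676, 0.547, -0.494], [0.53, -0.104, -0.841]]
force: [-0.3, 0.6, 0.7]
opening: 0.998
```

Call:
send_rows:
  moves:
    - [[-2.5,-6.1,3.9,0,0,0,1],[-2.5,-6.1,3.9,0,0,0,1],[-2.5,-6.1,3.9,0,0,0,1],[-2.5,-6.1,3.9,0,0,0,1],[-2.5,-6.1,3.9,0,0,0,1]]

```text
time_s: 19.15
position: [0.5308, 0.0364, 0.2748]
tcp_rot: [[-0.822, -0.569, -0.01], [-0.569, 0.822, 0.007], [0.004, 0.012, -1.0]]
force: [-0.7, 0.0, -0.5]
opening: 1.0
```

```bash
python3 - <<'E'
from plan import *
s=st();R=np.array(s['tcp_rot']);p=np.array(s['position']);rel(R,p,down(125),[.5097,-.0697,.20])
E
```

```text
t 19.15 p [0.5308 0.0364 0.2748] f [-0.7  0.  -0.5] m [ 0.13 -0.06  0.01] op 1.0
[[-0.822 -0.569 -0.01 ]
 [-0.569  0.822  0.007]
 [ 0.004  0.012 -1.   ]] [  -8.3   19.8   91.3    0.3   69.6 -133.1]
turn [ 0.67 -0.24 -0.32] shift cm (now axes) [ 7.74 -7.61  7.43]
```

Call:
send_rows:
  moves:
    - [[0.7,-0.2,0,1.55,-1.5,1.5,1],[0,0,0,1.55,-1.5,1.5,1],[0,0,0,1.55,-1.5,1.5,1],[0,0,0,1.55,-1.5,1.5,1],[0,0,0,1.55,-1.5,1.5,1]]

```text
time_s: 19.65
position: [0.5089, -0.0699, 0.199]
tcp_rot: [[-0.82, -0.572, -0.004], [-0.572, 0.82, -0.003], [0.005, 0.0, -1.0]]
force: [-0.2, 0.1, -1.1]
opening: 0.998
```

Call:
send_rows:
  moves:
    - [[0,0,0,0,0,0,1],[0,0,0,0,0,0,1],[0,0,0,0,0,0,1],[0,0,0,0,0,0,1],[0,0,0,0,0,0,1]]

```text
time_s: 20.15
position: [0.511, -0.0692, 0.2022]
tcp_rot: [[-0.821, -0.572, 0.003], [-0.572, 0.82, -0.004], [-0.001, -0.005, -1.0]]
force: [-0.4, 0.5, -0.2]
opening: 1.0
```

```bash
python3 - <<'E'
from capm import *
s=st();M=camera_model('wrist');im=capture('wrist');np.save('k.npy',im)
cv2.imwrite('pics/k.png',im)
import h; h._C['w2']=M; 
m=redmask(im,(150,120,360,330));H=ext(hull(m));print(m.sum())
f=lambda q:ext(sil('w2',[q[0],q[1],.1285]))-H
o=least_squares(f,[.51,-.07],loss='soft_l1',x_scale=.01,diff_step=1e-3);print(o.x,np.abs(o.fun).mean(),np.round(o.fun,1))
R=np.array(s['tcp_rot']);p=np.array(s['position']);rel(R,p,down(125),[*o.x,.114]);rel(R,p,down(125),[.5095,-.0697,.114])
E
```

```text
t 20.15 p [ 0.511  -0.0692  0.2022] f [-0.4  0.5 -0.2] m [ 0.18 -0.08  0.02] op 1.0
[[-0.821 -0.572  0.003]
 [-0.572  0.82  -0.004]
 [-0.001 -0.005 -1.   ]] [ -20.1   23.3   99.1   -0.2   57.3 -144.8]
5110
[ 0.51004043 -0.07004549] 0.5886231781201943 [ 0.9  0.7  1.   0.5  0.8  0.7  0.6  0.6  0.4  0.6  0.2  0.4  0.6  0.5
  1.   0.7  0.8  0.9  0.7  0.6  0.   0.1 -0.   0.4  0.5  0.7  0.6  0.6
  1.3  1.1  0.8  0.8  0.6  0.2 -0.2 -0.2]
turn [-0.3   0.03 -0.14] shift cm (now axes) [0.13 0.03 8.82]
turn [-0.3   0.03 -0.14] shift cm (now axes) [0.15 0.09 8.82]
```

Call:
send_rows:
  moves:
    - [[-0.3,0,0,0.1,0.04,2.0,1],[0,0,0,0,0,2.5,1],[0,0,0,0,0,2.3,1],[0,0,0,0,0,1.3,1],[0,0,0,0,0,0.7,1]]

```text
time_s: 20.7
position: [0.5092, -0.0698, 0.1129]
tcp_rot: [[-0.821, -0.571, -0.002], [-0.571, 0.821, 0.001], [0.001, 0.002, -1.0]]
force: [-0.1, -0.2, -0.3]
opening: 1.002
```

Call:
send_rows:
  moves:
    - [[0,0,0,0,0,0,1],[0,0,0,0,0,0,-1],[0,0,0,0,0,0,-1],[0,0,0,0,0,0,-1],[0,0,0,0,0,0,-1]]

```text
time_s: 21.2
position: [0.51, -0.0703, 0.1143]
tcp_rot: [[-0.821, -0.571, 0.001], [-0.571, 0.821, 0.0], [-0.001, -0.0, -1.0]]
force: [0.4, 0.6, 0.5]
opening: 0.722
```

```bash
python3 - <<'E'
from h import *
st()
E
```

```text
t 21.2 p [ 0.51   -0.0703  0.1143] f [0.4 0.6 0.5] m [ 0.07 -0.1  -0.03] op 0.722
[[-0.821 -0.571  0.001]
 [-0.571  0.821  0.   ]
 [-0.001 -0.    -1.   ]] [ -20.3   31.3  103.6    0.    45.1 -145.1]
```

Call:
send_rows:
  moves:
    - [[0,0,0,0,0,0,-1],[0,0,0,0,0,0.1,-1],[0,0,0,0,0,0.1,-1],[0,0,0,0,0,0.1,-1],[0,0,0,0,0,0,-1]]

```text
time_s: 21.7
position: [0.5108, -0.0705, 0.1135]
tcp_rot: [[-0.821, -0.571, 0.003], [-0.571, 0.821, -0.001], [-0.002, -0.002, -1.0]]
force: [-3.2, 1.2, 19.9]
opening: 0.7
```

Call:
send_rows:
  moves:
    - [[0,0,8,0,0,0,-1],[0,0,8,0,0,0,-1],[0,0,0,0,0,0,-1],[0,0,0,0,0,0,-1],[0,0,0,0,0,0,-1]]

```text
time_s: 22.2
position: [0.5116, -0.0712, 0.1136]
tcp_rot: [[-0.947, -0.322, 0.005], [-0.322, 0.947, -0.002], [-0.004, -0.003, -1.0]]
force: [-1.7, -0.8, 17.7]
opening: 0.701
```

```bash
python3 - <<'E'
from h import *
st()
E
```

```text
t 22.2 p [ 0.5116 -0.0712  0.1136] f [-1.7 -0.8 17.7] m [ 0.08  0.25 -0.09] op 0.701
[[-0.947 -0.322  0.005]
 [-0.322  0.947 -0.002]
 [-0.004 -0.003 -1.   ]] [ -20.3   31.4  103.5   -0.    44.8 -129.1]
```

Call:
send_rows:
  moves:
    - [[0,0,4,0,0,0,-1],[0,0,4,0,0,0,-1],[0,0,4,0,0,0,-1],[0,0,0,0,0,0,-1],[0,0,0,0,0,0,-1]]

```text
time_s: 22.7
position: [0.5115, -0.0712, 0.1135]
tcp_rot: [[-0.993, -0.119, 0.005], [-0.119, 0.993, -0.002], [-0.004, -0.003, -1.0]]
force: [-2.8, -0.0, 17.3]
opening: 0.706
```

Call:
send_rows:
  moves:
    - [[0,0,4,0,0,0,-1],[0,0,4,0,0,0,-1],[0,0,4,0,0,0,-1],[0,0,0,0,0,0,-1],[0,0,0,0,0,0,-1]]

```text
time_s: 23.2
position: [0.5116, -0.0712, 0.1136]
tcp_rot: [[-0.996, 0.09, 0.005], [0.09, 0.996, -0.002], [-0.005, -0.002, -1.0]]
force: [-1.7, -0.9, 17.7]
opening: 0.698
```

```bash
python3 - <<'E'
from h import *
st()
E
```

```text
t 23.2 p [ 0.5116 -0.0712  0.1136] f [-1.7 -0.9 17.7] m [0.11 0.14 0.21] op 0.698
[[-0.996  0.09   0.005]
 [ 0.09   0.996 -0.002]
 [-0.005 -0.002 -1.   ]] [ -20.3   31.4  103.5   -0.    44.8 -105.2]
```

Call:
send_rows:
  moves:
    - [[0,0,4,0,0,0,-1],[0,0,4,0,0,0,-1],[0,0,4,0,0,0,-1],[0,0,0,0,0,0,-1],[0,0,0,0,0,0,-1]]

```text
time_s: 23.7
position: [0.5116, -0.0712, 0.1132]
tcp_rot: [[-0.955, 0.295, 0.005], [0.295, 0.955, -0.002], [-0.005, -0.0, -1.0]]
force: [-1.0, -1.4, 14.6]
opening: 0.703
```

Call:
send_rows:
  moves:
    - [[0,0,4,0,0,0,-1],[0,0,4,0,0,0,-1],[0,0,4,0,0,0,-1],[0,0,0,0,0,0,-1],[0,0,0,0,0,0,-1]]

```text
time_s: 24.2
position: [0.5097, -0.0702, 0.1107]
tcp_rot: [[-0.874, 0.487, -0.0], [0.487, 0.874, 0.0], [0.0, 0.0, -1.0]]
force: [0.5, 0.6, -0.1]
opening: 0.702
```

Call:
send_rows:
  moves:
    - [[0,0,0,0,0,0.15,-1],[0,0,0,0,0,0.15,-1],[0,0,0,0,0,0.1,-1],[0,0,0,0,0,0,-1],[0,0,0,0,0,0,-1]]

```text
time_s: 24.7
position: [0.5096, -0.0702, 0.1066]
tcp_rot: [[-0.873, 0.488, -0.0], [0.488, 0.873, 0.001], [0.001, 0.0, -1.0]]
force: [0.4, 0.7, -1.5]
opening: 0.699
```

Call:
send_rows:
  moves:
    - [[0,0,0,0,0,0.1,-1],[0,0,0,0,0,0.1,-1],[0,0,0,0,0,0,-1],[0,0,0,0,0,0,-1],[0,0,0,0,0,0,-1]]

```text
time_s: 25.2
position: [0.5097, -0.0702, 0.1048]
tcp_rot: [[-0.873, 0.488, -0.0], [0.488, 0.873, 0.0], [0.0, 0.0, -1.0]]
force: [1.2, 0.1, 0.3]
opening: 0.699
```

Call:
send_rows:
  moves:
    - [[0,0,4,0,0,0.02,-1],[0,0,4,0,0,0.02,-1],[0,0,4,0,0,0.02,-1],[0,0,0,0,0,0,-1],[0,0,0,0,0,0,-1]]

```text
time_s: 25.7
position: [0.5097, -0.0702, 0.1044]
tcp_rot: [[-0.753, 0.658, 0.0], [0.658, 0.753, 0.0], [0.0, 0.0, -1.0]]
force: [0.1, 0.4, 1.9]
opening: 0.704
```

```bash
python3 - <<'E'
from h import *
st()
E
```

```text
t 25.7 p [ 0.5097 -0.0702  0.1044] f [0.1 0.4 1.9] m [ 0.15 -0.25 -0.03] op 0.704
[[-0.753  0.658  0.   ]
 [ 0.658  0.753  0.   ]
 [ 0.     0.    -1.   ]] [-20.3  32.2 104.    0.   43.8 -69.2]
```

Call:
send_rows:
  moves:
    - [[0,0,4,0,0,0.02,-1],[0,0,4,0,0,0.02,-1],[0,0,4,0,0,0.02,-1],[0,0,0,0,0,0,-1],[0,0,0,0,0,0,-1]]

```text
time_s: 26.2
position: [0.5098, -0.0703, 0.1038]
tcp_rot: [[-0.6, 0.8, 0.0], [0.8, 0.6, 0.0], [0.0, 0.0, -1.0]]
force: [0.2, -0.4, 3.5]
opening: 0.703
```

Call:
send_rows:
  moves:
    - [[0,0,4,0,0,0.02,-1],[0,0,4,0,0,0.02,-1],[0,0,4,0,0,0.02,-1],[0,0,0,0,0,0,-1],[0,0,0,0,0,0,-1]]

```text
time_s: 26.7
position: [0.5099, -0.0703, 0.1032]
tcp_rot: [[-0.421, 0.907, 0.0], [0.907, 0.421, 0.0], [0.0, 0.0, -1.0]]
force: [0.1, -0.3, 4.4]
opening: 0.702
```

```bash
python3 - <<'E'
from h import *
s=st();print(s['tau'])
E
```

```text
t 26.7 p [ 0.5099 -0.0703  0.1032] f [ 0.1 -0.3  4.4] m [ 0.05 -0.2  -0.01] op 0.702
[[-0.421  0.907  0.   ]
 [ 0.907  0.421  0.   ]
 [ 0.     0.    -1.   ]] [-20.3  32.4 104.    0.   43.6 -45.3]
[-2.27565528e-01 -3.59044468e+01 -9.35263038e+00 -9.06183198e-02
  1.43422368e-01  6.44812913e-03]
```

Call:
send_rows:
  moves:
    - [[0,0,4,0,0,0.02,-1],[0,0,4,0,0,0.02,-1],[0,0,4,0,0,0.02,-1],[0,0,0,0,0,0,-1],[0,0,0,0,0,0,-1]]

```text
time_s: 27.2
position: [0.5099, -0.0704, 0.1027]
tcp_rot: [[-0.223, 0.975, 0.001], [0.975, 0.223, 0.0], [0.0, 0.001, -1.0]]
force: [0.2, 0.6, 6.2]
opening: 0.704
```

Call:
send_rows:
  moves:
    - [[0,0,4,0,0,0.02,-1],[0,0,4,0,0,0.02,-1],[0,0,4,0,0,0.02,-1],[0,0,0,0,0,0,-1],[0,0,0,0,0,0,-1]]

```text
time_s: 27.7
position: [0.51, -0.0704, 0.1023]
tcp_rot: [[-0.016, 1.0, 0.001], [1.0, 0.016, 0.0], [0.0, 0.001, -1.0]]
force: [-0.2, 0.3, 7.3]
opening: 0.703
```

```bash
python3 - <<'E'
from h import *
s=st();print(s['tau'][5])
E
```

```text
t 27.7 p [ 0.51   -0.0704  0.1023] f [-0.2  0.3  7.3] m [ 0.11 -0.13  0.03] op 0.703
[[-0.016  1.     0.001]
 [ 1.     0.016  0.   ]
 [ 0.     0.001 -1.   ]] [-20.3  32.5 104.    0.   43.5 -21.2]
0.025813158717937768
```

Call:
send_rows:
  moves:
    - [[0,0,4,0,0,0.01,-1],[0,0,4,0,0,0.01,-1],[0,0,4,0,0,0.01,-1],[0,0,0,0,0,0,-1],[0,0,0,0,0,0,-1]]

```text
time_s: 28.2
position: [0.5101, -0.0704, 0.1021]
tcp_rot: [[0.192, 0.981, 0.001], [0.981, -0.192, -0.0], [0.0, 0.001, -1.0]]
force: [0.0, 0.9, 7.9]
opening: 0.705
```

```bash
python3 - <<'E'
from h import *
s=st();print(s['tau'][5])
E
```

```text
t 28.2 p [ 0.5101 -0.0704  0.1021] f [0.  0.9 7.9] m [ 0.11 -0.1  -0.04] op 0.705
[[ 0.192  0.981  0.001]
 [ 0.981 -0.192 -0.   ]
 [ 0.     0.001 -1.   ]] [-20.3  32.5 104.    0.   43.4  -9.2]
0.030569907976314425
```

Call:
send_rows:
  moves:
    - [[0,0,4,0,0,0.01,-1],[0,0,4,0,0,0.01,-1],[0,0,0,0,0,0,-1],[0,0,0,0,0,0,-1],[0,0,0,0,0,0,-1]]

```text
time_s: 28.7
position: [0.5101, -0.0704, 0.1019]
tcp_rot: [[0.327, 0.945, 0.001], [0.945, -0.327, -0.0], [0.0, 0.001, -1.0]]
force: [0.4, 0.5, 8.0]
opening: 0.705
```

```bash
python3 - <<'E'
from h import *
s=st();print(s['tau'][5])
E
```

```text
t 28.7 p [ 0.5101 -0.0704  0.1019] f [0.4 0.5 8. ] m [ 0.06 -0.06  0.03] op 0.705
[[ 0.327  0.945  0.001]
 [ 0.945 -0.327 -0.   ]
 [ 0.     0.001 -1.   ]] [-20.3  32.5 104.    0.   43.4  -1.2]
0.023666827473789454
```

Call:
send_rows:
  moves:
    - [[0,0,4,0,0,0,-1],[0,0,4,0,0,0,-1],[0,0,0,0,0,0,-1],[0,0,0,0,0,0,-1],[0,0,0,0,0,0,-1]]

```text
time_s: 29.2
position: [0.5101, -0.0705, 0.1019]
tcp_rot: [[0.456, 0.89, 0.001], [0.89, -0.456, -0.0], [0.0, 0.001, -1.0]]
force: [1.3, 0.7, 8.5]
opening: 0.701
```

```bash
python3 - <<'E'
from h import *
s=st();print(s['tau'][5])
E
```

```text
t 29.2 p [ 0.5101 -0.0705  0.1019] f [1.3 0.7 8.5] m [ 0.03 -0.08  0.03] op 0.701
[[ 0.456  0.89   0.001]
 [ 0.89  -0.456 -0.   ]
 [ 0.     0.001 -1.   ]] [-20.3  32.5 104.    0.   43.4   6.8]
0.02333348267711699
```

Call:
send_rows:
  moves:
    - [[0,0,4,0,0,0,-1],[0,0,4,0,0,0,-1],[0,0,0,0,0,0,-1],[0,0,0,0,0,0,-1],[0,0,0,0,0,0,-1]]

```text
time_s: 29.7
position: [0.5102, -0.0704, 0.1018]
tcp_rot: [[0.573, 0.819, 0.001], [0.819, -0.573, -0.0], [0.0, 0.001, -1.0]]
force: [1.1, 0.5, 6.8]
opening: 0.699
```

```bash
python3 - <<'E'
from h import *
s=st();print(s['tau'][5])
E
```

```text
t 29.7 p [ 0.5102 -0.0704  0.1018] f [1.1 0.5 6.8] m [ 0.11 -0.13  0.38] op 0.699
[[ 0.573  0.819  0.001]
 [ 0.819 -0.573 -0.   ]
 [ 0.     0.001 -1.   ]] [-20.3  32.5 104.    0.   43.4  14.7]
0.38654426112771034
```

Call:
send_rows:
  moves:
    - [[0,0,2,0,0,0,-1],[0,0,1,0,0,0,-1],[0,0,0,0,0,0,-1],[0,0,0,0,0,0,-1],[0,0,0,0,0,0,-1]]

```text
time_s: 30.2
position: [0.5102, -0.0704, 0.1018]
tcp_rot: [[0.615, 0.789, 0.001], [0.789, -0.615, -0.001], [0.0, 0.001, -1.0]]
force: [0.9, 1.6, 7.0]
opening: 0.7
```

```bash
python3 - <<'E'
from h import *
s=st();print(s['tau'][5])
E
```

```text
t 30.2 p [ 0.5102 -0.0704  0.1018] f [0.9 1.6 7. ] m [ 0.19 -0.16  0.66] op 0.7
[[ 0.615  0.789  0.001]
 [ 0.789 -0.615 -0.001]
 [ 0.     0.001 -1.   ]] [-20.3  32.5 104.   -0.   43.4  17.6]
0.620897077023983
```

Call:
send_rows:
  moves:
    - [[0,0,0,0,0,0,1],[0,0,0,0,0,0,1],[0,0,0,0,0,0,1],[0,0,0,0,0,0,1],[0,0,0,0,0,0,1]]

```text
time_s: 30.7
position: [0.5094, -0.0702, 0.101]
tcp_rot: [[0.619, 0.786, -0.001], [0.786, -0.619, 0.001], [0.0, -0.001, -1.0]]
force: [-0.0, -0.1, -0.2]
opening: 0.987
```

Call:
send_rows:
  moves:
    - [[0,0,0,0,0,-1,1],[0,0,0,0,0,-2,1],[0,0,0,0,0,-3,1],[0,0,0,0,0,-4,1],[0,0,0,0,0,-2,1]]

```text
time_s: 31.2
position: [0.511, -0.0707, 0.225]
tcp_rot: [[0.618, 0.786, 0.005], [0.786, -0.618, -0.001], [0.002, 0.005, -1.0]]
force: [0.9, -1.1, -0.1]
opening: 0.999
```

Call:
send_rows:
  moves:
    - [[0,0,0,1.5,0,-2,1],[0,0,0,3,0,-2,1],[0,0,0,3,0,0,1],[0,0,0,0,0,0,1],[0,0,0,0,0,0,1]]

```text
time_s: 31.7
position: [0.5556, -0.011, 0.2616]
tcp_rot: [[0.617, 0.787, -0.001], [0.787, -0.617, 0.0], [-0.0, -0.001, -1.0]]
force: [-0.4, -0.2, -0.2]
opening: 1.003
```

```bash
python3 - <<'E'
from meas import *
cs=go(.1165);st()
h=hull(redmask(cs,(295,165,345,212)))[:,0];print('scene bbox',h.min(0),h.max(0))
for z in (.1165,.1205):
    H=sil('scene',[.51,-.07,z])[:,0];print(z,H.min(0),H.max(0))
w=capture('wrist');cv2.imwrite('pics/l.png',np.hstack([cv2.resize(cs[160:250,260:380],(400,300),interpolation=cv2.INTER_CUBIC),cv2.resize(w,(400,300))]))
E
```

```text
tcp [ 0.55516933 -0.01143239  0.26122016] [ 0.55504863 -0.01170039  0.26105699]
583 310
(1, 1) [ 0.5087 -0.0711  0.117 ] 1.3454744449003309
(1, 0) [ 0.5081 -0.0706  0.1165] 0.5462049439297786
(0, 1) [ 0.5132 -0.0694  0.1165] 0.7618359684607322
t 31.8 p [ 0.555  -0.0117  0.2611] f [ 1.   0.6 -0.7] m [-0.   -0.06  0.  ] op 0.999
[[ 0.619  0.786 -0.002]
 [ 0.786 -0.619  0.   ]
 [-0.001 -0.002 -1.   ]] [-12.7  22.3  89.5   0.   68.3  25.5]
scene bbox [302. 194.] [326. 211.]
0.1165 [300.9343  191.99217] [325.6647 213.4779]
0.1205 [301.00885 190.69415] [325.78406 212.17764]
```

View pics/l.png

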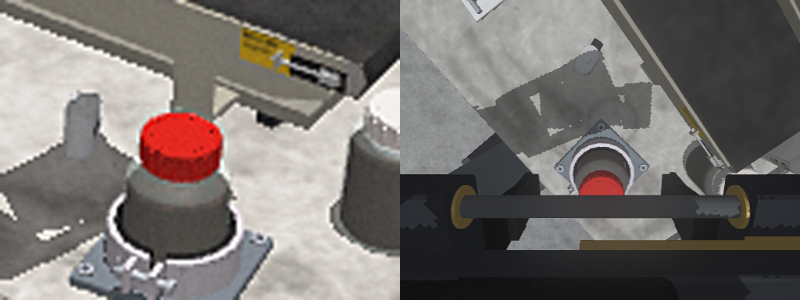

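```bash
python3 -c "
from h import *
print(bot.hand_in())"
```

```text
the job is handed in; nothing more can be done
None
```

I screwed the red cap onto the jar up against its stop, let go and handed the job in at about 32 s. The hand-in reports no verdict.

- **Pick and place:** I took the cap from the middle slot of the rack, tipped it level and set it on the thread ribs with about 8 N. Then I let go and gripped it again from above.
- **Screwing:** Under about 18 N it dropped into the gaps after roughly 60 degrees clockwise. I lowered it onto the seal and turned on about 99 degrees more, with at most 8.5 N downward. At the end the torque rose to 0.66 N m, at a rate that matches the jar's springy holder against a hard stop.
- **Height:** The gripper had come down about 11.9 mm from where the cap rode on the ribs. That puts the cap centre within about 0.3 mm of fully home (allowed: 1.3 mm above).
- **Last pictures:** The cap sits low and looks level, and the gripper is clear, about 10 cm above the cap's top and off to one side.

**Checks that disagreed:**
- **Cap position:** In the last pictures the top camera placed the cap about 2 mm from the jar's axis and the scene camera about 3 mm off the other way. The shading made these fits poorer than the earlier ones, and the neck itself limits the offset to about 1 mm.
- **Cap height in the scene picture:** The cap's outline there was cut short by shading, so the height rests on the arm's position and the torque.
- **White and black caps:** I did not check them after picking. Nothing showed contact with them.

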